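# Brake lever check on two trolley handles

## Task

Two specimen-trolley handles are clamped on the bench: press each of the two brake levers in towards its bar until it stops, one at a time, in either order and without forcing, with the outside of your fingers, to find which lever stops well short of its bar and which is slack and comes almost all the way to it. Finish while still holding the slack lever pressed fully in against its stop, with the other one let out again, so that a colleague can gauge the gap. Press only on the outer faces: do not pinch a lever, touch the bars or shift the things lying about.

Things in the scene. Friction and masses are not known exactly. Their poses are not given: they have to be found in the camera images.
- lever_p (a joint): Swing of brake lever p, rad: 0 let out, growing as it is pressed in. A light spring returns it (at press_p: 1.5 N at 0, 4.5 N at 0.48). One of the two levers meets its hard stop at 0.24 (35 mm short of the bar at its end), the slack one at 0.48 (about 4 mm short). Let out they look alike; the slack one may be on the left or the right.
- press_p (a point): Place to press: on the outer face of lever p, 100 mm from the pivot, mid height; moves with the lever. +x square into the face (5 mm from the lever's centre line), +y along the lever to the pivot, z up. Aluminium blade 10 mm thick, 18 mm high (106 to 124 mm above the table), ends 138 mm from the pivot; free below down to the 12 mm base plate.
- pivot_p (a point): Centre of the upright pivot of lever p, on its centre line, 115 mm above the table; axes as for press_p. Seen from above the lever turns counter-clockwise as it is pressed in.
- barmid_p (a point): Middle of the black ribbed grip on the bar of stand p, on the bar's axis, 115 mm above the table. y along the bar (to the pivot's end), +x square to it, away from the lever. Bar 224 mm long, grip 28 mm thick; end clamps reach up to 133 mm. The pivot is 30 mm off the bar's axis; let out, the lever stands 0.42 rad off the bar.
- stand_p: Stand p, fixed: grey base plate 110 x 210 x 12 mm, two uprights, the bar with its rubber grip and black pivot bracket; origin at the centre of the underside of the base plate, axes as for barmid_p.
- lever_q (a joint): Swing of brake lever q, rad: 0 let out, growing as it is pressed in. A light spring returns it (at press_q: 1.5 N at 0, 4.5 N at 0.48). One of the two levers meets its hard stop at 0.24 (35 mm short of the bar at its end), the slack one at 0.48 (about 4 mm short). Let out they look alike; the slack one may be on the left or the right.
- press_q (a point): Place to press: on the outer face of lever q, 100 mm from the pivot, mid height; moves with the lever. +x square into the face (5 mm from the lever's centre line), +y along the lever to the pivot, z up. Aluminium blade 10 mm thick, 18 mm high (106 to 124 mm above the table), ends 138 mm from the pivot; free below down to the 12 mm base plate.
- pivot_q (a point): Centre of the upright pivot of lever q, on its centre line, 115 mm above the table; axes as for press_q. Seen from above the lever turns counter-clockwise as it is pressed in.
- barmid_q (a point): Middle of the black ribbed grip on the bar of stand q, on the bar's axis, 115 mm above the table. y along the bar (to the pivot's end), +x square to it, away from the lever. Bar 224 mm long, grip 28 mm thick; end clamps reach up to 133 mm. The pivot is 30 mm off the bar's axis; let out, the lever stands 0.42 rad off the bar.
- stand_q: Stand q, fixed: grey base plate 110 x 210 x 12 mm, two uprights, the bar with its rubber grip and black pivot bracket; origin at the centre of the underside of the base plate, axes as for barmid_q.
- carton: Small cardboard carton 55 x 82 x 32 mm on the table, loose; origin at the centre of its underside.
- vial: Small white vial 31 mm across, 42 mm high, loose; origin at the centre of its underside.
- marker: Marker pen 120 mm long, 15 mm thick, lying loose; origin at its middle, on the table.
- beaker: Small glass beaker 45 mm across, 57 mm high, loose; origin at the centre of its underside.

How it is judged:
By the outcome, as a careful person would: the job done as asked, in the order asked, and still so for the second after the job is handed in, while the arm keeps its last pose, push and grip.
It also fails if it takes over 67 s, if anything falls off the work surface, if the arm or the gripper's body presses on something with over 40 N, if the wrist force passes 120 N, or if a joint passes its speed limit or range.

## Robot

A 6-joint arm with a two-finger parallel gripper is mounted at the origin on a cart in front of the work surface, level with it; the furniture and walls round the work are solid. World frame = base frame: x ahead of the robot, y to its left, z up, the work surface at z = 0. Lengths are in m, angles in degrees, forces in N, time in s.
With the tool pointing down it reaches from about 0.3 to 0.75 m from the base axis. Payload 8.5 kg.
Tool frame: the origin (TCP) lies at the very end of the fingers, on their centre line; the grasp point (between the pads) lies 19 mm behind it; z points along the fingers, y is the line along which they close (so a half turn about z gives the same grasp; the last joint's range is limited). The gripper opens to 88 mm and grips with 3 to 60 N. Pads are 18 mm wide; open, the fingers measure 123 mm over their backs; the gripper's body (75 mm by 187 mm) begins 45 mm behind the grasp point.
Start: joints at [57.279, 21.807, 74.336, -0, 83.858, -12.336], TCP at [0.192, 0.516, 0.239] pointing down, gripper open.
Joint ranges: [-178.18, 178.18], [-50.72, 133.34], [12.68, 142.11], [-81.47, 261.47], [9.98, 163.14], [-165.26, 165.26]. Speed limits (degrees/s): [136.94, 136.94, 180, 180, 180, 180].

## Interface

Orientations are given as [roll, pitch, yaw] about the fixed x, y, z axes, in that order (R = Rz(yaw) Ry(pitch) Rx(roll)).
In Python, from station import robot gives the robot as it stands.
- The arm moves only by the tool jog_arm, never from a script. Its argument "moves" is a list of rows, each a list of 7 numbers: the turn, a rotation vector about the tool's x, y, z as a fraction of full scale, then the shift along the tool's x, y, z as a fraction of full scale, then the opening, from -1 (shut) to 1 (fully open), so that 0 is half open. A call has exactly 10 rows; each row is the pose to reach, as a shift and turn from the pose commanded when the call began, along the tool's axes at that moment, turning the shorter way round; what a row does not reach only later rows make up. Full scale, the value 1, is 0.08 m for a shift and pi rad for a turn. A row lasts 1/12 s, in which the tool goes at most 41.7 mm and 7.16 degrees, less where a joint would pass 70% of its speed; a pose out of reach is approached as far as the arm can. A call with a number of a shift or a turn outside -1 to 1 is refused whole. A call with a gripper value outside its range is refused whole. The fingers move at their own pace and stop on an object; "grip_force" is the grip in N (left out, the last holds). Time passes only in rows, so rows that repeat a pose let the fingers close, or fill a call up. It gives the time, the measured TCP pose, the force, the opening and the grip force at its end, in the units of the state.
- robot.read_state(): the state, without advancing time (a new reading comes with each control period).
- robot.get_image(name): name is "side" or "top"; returns a dict with "img" (400x640x3 uint8, red, green, blue), "vfov" (degrees; the focal length in pixels is half the picture's height over the tangent of half this angle, whatever the lens; pixels are square), "cx", "cy" (the principal point, pixels), "view" (4x4, takes a point from world to camera coordinates). Camera axes: x right, y down, z forward; pixel columns grow to the right and rows downward; lengths in m; the calibration is good to about 2 mm. A picture is of the moment at which its call begins. There is no depth.
- robot.hand_in(): hands the job in; it is judged then, once.
Trained networks look in the newest picture that a camera, given by its name, has taken for a name from the list of things; names that differ only in an ending like _2 or _b are one class to them, and where a whole thing is asked for, a point or a joint stands for the part that bears it (a point fixed in the world has none). Each returns a list of dicts, best first, with "conf" (0 to 1); they miss things now and then, are a little off and sometimes report something else, mostly with a low value. They report only what shows in the picture. A call takes as long as a camera call.
- robot.cut_out(camera, name): "pixels" (400x640 bool, what is visible of it) and "box" ([left, top, width, height] in pixels, round what is visible of it).
The state is a dict: "t": time; "joints": joint angles; "qvel": joint speeds; "joint_efforts": joint torques, N m; "eef_pos": TCP position; "tool_rot": TCP orientation; "ft_force": force on the tool from outside, world axes, zero at the start; "moment": the same for the moment, N m; "width": finger opening in m; "finger_force": force on a finger pad.
Only numpy, scipy, OpenCV 4.12 (cv2) and the standard library are available. Lean on these libraries where they do the work, as an engineer would, in place of code of your own. Each camera call takes 0.05 s, during which the arm holds its last target. There are 200 camera calls.

## Working session

There is one attempt and no reset: what is moved stays moved. The work goes in short steps, Python scripts to look and compute and a tool call to move; the robot and the scene stay as the last step left them, time stands still between calls to the robot, and variables do not carry over. Pictures are saved under pics/ and viewed, at most 10 in all, crops included, and the job is handed in when it is done.

Besides the shell and the picture viewer there is one more tool, called after "Call:" as name(argument=value, ...), one argument or row to a line, values as JSON. jog_arm: Moves the arm, as the interface text tells. Its arguments: {"type":"object","properties":{"moves":{"type":"array"},"grip_force":{"type":"number"}},"required":["moves"]}

```bash
ls; mkdir -p pics; python3 - <<'E'
from station import robot
import cv2,numpy as np
np.set_printoptions(precision=4,suppress=True)
for c in ("top","side"):
    d=robot.get_image(c); cv2.imwrite(f"pics/{c}0.png",d["img"][:,:,::-1]); print(c,d["vfov"],d["cx"],d["cy"]);print(np.array(d["view"]))
    for n in ("stand_p","lever_p","lever_q","carton","vial","marker","beaker"):
        print(n,[(round(float(o["conf"]),2),o["box"]) for o in robot.cut_out(c,n)])
print(robot.read_state())
E
```

```text
pics
top 42.29474571862882 313.6991435751288 196.70636315342853
[[-0.0227 -0.9996 -0.0155  0.0548]
 [-0.9927  0.0244 -0.1181  0.5607]
 [ 0.1184  0.0128 -0.9929  1.2659]
 [ 0.      0.      0.      1.    ]]
stand_p [(0.88, [351.1, 180.3, 97.0, 54.3]), (0.74, [193.4, 179.1, 93.6, 47.6]), (0.48, [302.4, 266.8, 31.2, 24.0])]
lever_p [(0.68, [214.8, 203.6, 51.5, 21.9])]
lever_q [(0.68, [214.8, 203.6, 51.5, 21.9])]
carton [(0.57, [304.1, 268.5, 30.1, 22.9])]
vial [(0.7, [213.6, 203.0, 55.2, 24.3]), (0.65, [310.6, 135.1, 8.6, 12.6]), (0.3, [370.3, 205.2, 57.6, 29.2])]
marker [(0.74, [230.4, 267.8, 45.2, 23.8])]
beaker [(0.53, [401.8, 268.8, 24.8, 17.6])]
side 51.93281748838586 321.8311375302608 195.19412494778152
[[-0.9928 -0.1191 -0.0107  0.5538]
 [-0.0704  0.6544 -0.7528  0.0877]
 [ 0.0967 -0.7467 -0.6581  0.9905]
 [ 0.      0.      0.      1.    ]]
stand_p [(0.97, [275.6, 205.7, 72.6, 125.4]), (0.82, [311.1, 118.6, 53.8, 84.7])]
lever_p [(0.94, [311.0, 227.3, 35.0, 56.2]), (0.78, [336.1, 130.4, 28.0, 30.3])]
lever_q [(0.94, [311.0, 227.3, 35.0, 56.2]), (0.78, [336.1, 130.4, 28.0, 30.3])]
carton [(0.77, [387.1, 209.6, 23.5, 34.5])]
vial [(0.53, [249.3, 207.9, 14.5, 14.6])]
marker [(0.87, [387.5, 266.4, 31.3, 42.5]), (0.7, [250.6, 205.9, 13.9, 14.1])]
beaker [(0.75, [392.6, 151.6, 18.3, 26.4])]
{'t': 0.8, 'joints': array([ 57.279 ,  21.8041,  74.334 ,   0.0019,  83.8587, -12.3374]), 'qvel': array([-0.0348,  0.0928,  0.0127, -0.0153,  0.045 ,  0.0558]), 'joint_efforts': array([ -0.0011, -43.7773, -22.4715,   0.0713,   0.0315,  -0.    ]), 'eef_pos': array([0.1916, 0.5155, 0.2388]), 'tool_rot': array([179.9964,  -0.0011, 159.6162]), 'ft_force': array([ 0.2043,  0.1116, -0.5979]), 'moment': array([-0.0304, -0.0044, -0.019 ]), 'finger_force': 0.0, 'width': 0.08830858029750827}
```

View top.

```bash
python3 - <<'E'
import cv2
a=cv2.imread("pics/top0.png")[120:310,170:470]; cv2.imwrite("pics/topc.png",cv2.resize(a,None,fx=2.66,fy=2.66,interpolation=cv2.INTER_CUBIC))
a=cv2.imread("pics/side0.png")[100:345,230:440]; cv2.imwrite("pics/sidec.png",cv2.resize(a,None,fx=2.4,fy=2.4,interpolation=cv2.INTER_CUBIC))
E
```

```text
(no output)
```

View pics/topc.png

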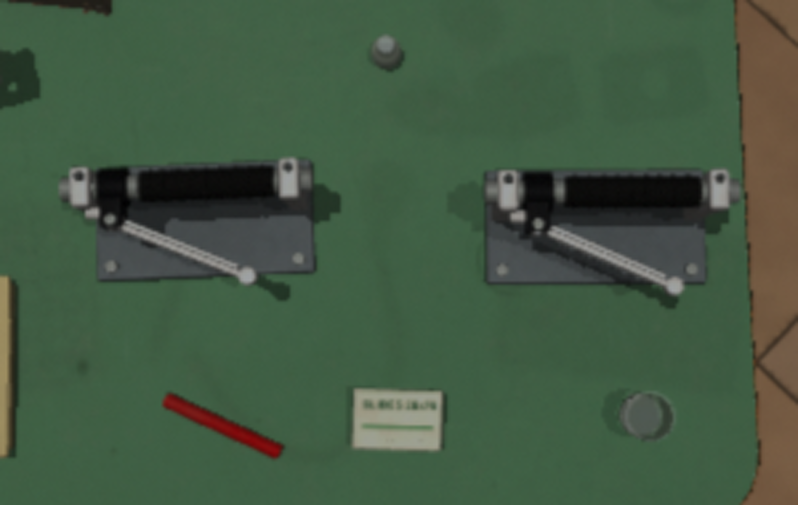

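View pics/sidec.png

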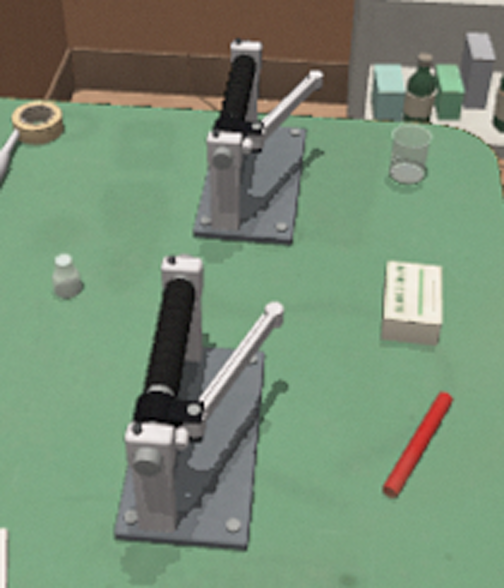

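```bash
cat > h.py <<'E'
import numpy as np
from station import robot
from scipy.spatial.transform import Rotation as Ro
np.set_printoptions(precision=4,suppress=True)
CAM={"top":(42.29474571862882,313.699,196.706,[[-0.0227,-0.9996,-0.0155,0.0548],[-0.9927,0.0244,-0.1181,0.5607],[0.1184,0.0128,-0.9929,1.2659]]),
"side":(51.93281748838586,321.831,195.194,[[-0.9928,-0.1191,-0.0107,0.5538],[-0.0704,0.6544,-0.7528,0.0877],[0.0967,-0.7467,-0.6581,0.9905]])}
def ray(c,u,v):
    f,cx,cy,V=CAM[c]; V=np.array(V); f=200/np.tan(np.radians(f/2)); R=V[:,:3]
    o=-R.T@V[:,3]; return o,R.T@np.array([(u-cx)/f,(v-cy)/f,1])
def plane(c,u,v,z):
    o,d=ray(c,u,v); return o+d*(z-o[2])/d[2]
def tri(p,q):
    o1,d1=ray("top",*p); o2,d2=ray("side",*q)
    s=np.linalg.lstsq(np.c_[d1,-d2],o2-o1,rcond=None)[0]; a,b=o1+d1*s[0],o2+d2*s[1]
    return (a+b)/2,np.linalg.norm(a-b)
E
python3 - <<'E'
from h import *
T=lambda u,v:(170+u/2.66,120+v/2.66)
S=lambda u,v:(230+u/2.4,100+v/2.4)
for n,d in {"L":dict(piv=((110,219),(195,410)),tip=((247,275),(274,312)),c1=((79,175),(150,430)),c2=((288,163),(182,262)),b1=((97,280),(247,543)),b2=((313,270),(263,350))),
 "R":dict(piv=((539,224),(256,133)),tip=((675,286),(316,78)),c1=((508,177),(225,135)),c2=((720,177),(246,44)),b1=((486,283),(291,241)),b2=((705,283),(305,128)))}.items():
    for k,(a,b) in d.items():
        z=dict(p=.125,t=.122,c=.133,b=.012)[k[0]]
        print(n,k,*tri(T(*a),S(*b)),"top",plane("top",*T(*a),z),"side",plane("side",*S(*b),z))
for n,u,v,z in (("carton",397,420,.03),("beaker",646,415,.03),("vial",386,52,.03),("marker",223,427,.01)): print(n,plane("top",*T(u,v),z))
E
```

```text
L piv [0.5429 0.28   0.1254] 0.0011837044375971198 top [0.5436 0.2801 0.125 ] side [0.5424 0.2797 0.125 ]
L tip [0.4916 0.161  0.1158] 0.0009214267463602915 top [0.4916 0.1603 0.122 ] side [0.4908 0.167  0.122 ]
L c1 [0.5774 0.3058 0.1305] 0.01015343203880137 top [0.5822 0.3057 0.133 ] side [0.5718 0.308  0.133 ]
L c2 [0.5822 0.1219 0.13  ] 0.012728448195631736 top [0.5882 0.122  0.133 ] side [0.5752 0.1258 0.133 ]
L b1 [0.4981 0.3174 0.0083] 0.0001702290938844763 top [0.4979 0.3166 0.012 ] side [0.4978 0.3196 0.012 ]
L b2 [0.5029 0.1096 0.0089] 0.0003423179280663833 top [0.5026 0.1094 0.012 ] side [0.5029 0.1124 0.012 ]
R piv [ 0.5307 -0.0973  0.1159] 0.00047664114682713365 top [ 0.53   -0.0964  0.125 ] side [ 0.5294 -0.0846  0.125 ]
R tip [ 0.4732 -0.2147  0.1132] 0.0009221180009199556 top [ 0.4732 -0.213   0.122 ] side [ 0.4725 -0.2008  0.122 ]
R c1 [ 0.5656 -0.0703  0.1311] 0.011249731998877736 top [ 0.5711 -0.0701  0.133 ] side [ 0.5596 -0.0667  0.133 ]
R c2 [ 0.5619 -0.2552  0.1291] 0.01005289223280333 top [ 0.5665 -0.2544  0.133 ] side [ 0.5562 -0.2477  0.133 ]
R b1 [ 0.4867 -0.0558  0.0043] 9.6710286037762e-05 top [ 0.4862 -0.0553  0.012 ] side [ 0.4865 -0.0472  0.012 ]
R b2 [ 0.4823 -0.2642  0.008 ] 0.001612802422137401 top [ 0.4813 -0.2633  0.012 ] side [ 0.483  -0.2586  0.012 ]
carton [0.3597 0.0324 0.03  ]
beaker [ 0.3592 -0.1986  0.03  ]
vial [0.7092 0.0346 0.03  ]
marker [0.3561 0.1972 0.01  ]
```

```bash
cat >> h.py <<'E'
def steps(way,cur):
    "way: list of (x,y,z,yaw); prints last row of each call in jog units"
    p,a=np.array(cur[:3]),cur[3]
    for w in way:
        R=Ro.from_euler("xyz",[180,0,a],degrees=True).as_matrix()
        s=R.T@(np.array(w[:3])-p)/.08; print("turn z %.4f"%((a-w[3])/180),"shift",s); p,a=np.array(w[:3]),w[3]
STAND={"L":(np.array([.543,.280]),-112.9),"R":(np.array([.5303,-.097]),-115.4)}
def press(s,th,gap,z=.095,along=.1,half=.0175):
    "TCP pose with finger back `gap` m off the face, lever at th rad"
    P,a=STAND[s]; a=np.radians(a)+th; u=np.array([np.cos(a),np.sin(a)]); n=np.array([-u[1],u[0]])
    q=P+along*u-(.005+half+gap)*n; return (*q,z,np.degrees(a)+180)
E
python3 - <<'E'
from h import *
c=np.array([.1916,.5155,.2388,159.6]); t=np.array(press("L",0,.03,.2)); print(t)
W=[c+(t-c)*k/5 for k in range(1,6)]; steps(W+[press("L",0,.03)],c)
E
```

```text
[ 0.4557  0.2083  0.2    67.1   ]
turn z 0.1028 shift [-0.8866 -0.4896  0.097 ]
turn z 0.1028 shift [-0.9961 -0.183   0.097 ]
turn z 0.1028 shift [-1.0027  0.1425  0.097 ]
turn z 0.1028 shift [-0.9057  0.4533  0.097 ]
turn z 0.1028 shift [-0.7151  0.7173  0.097 ]
turn z 0.0000 shift [ 0.     -0.      1.3125]
```

Call:
jog_arm(
  moves=[
    [0, 0, 0.013, -0.111, -0.061, 0.012, -1],
    [0, 0, 0.026, -0.222, -0.122, 0.024, -1],
    [0, 0, 0.039, -0.333, -0.184, 0.036, -1],
    [0, 0, 0.051, -0.443, -0.245, 0.048, -1],
    [0, 0, 0.064, -0.554, -0.306, 0.06, -1],
    [0, 0, 0.077, -0.665, -0.367, 0.073, -1],
    [0, 0, 0.09, -0.776, -0.428, 0.085, -1],
    [0, 0, 0.103, -0.887, -0.49, 0.097, -1],
    [0, 0, 0.103, -0.887, -0.49, 0.097, -1],
    [0, 0, 0.103, -0.887, -0.49, 0.097, -1],
  ],
  grip_force=20,
)

```text
t: 1.63
eef_pos: [0.2448, 0.4538, 0.231]
tool_rot: [180.0, -0.0, 141.0]
ft_force: [-0.8, -0.3, -0.2]
width: 0.0232
finger_force: 0.0
```

Call:
jog_arm(
  moves=[
    [0, 0, 0.02, -0.2, -0.037, 0.02, -1],
    [0, 0, 0.041, -0.4, -0.073, 0.04, -1],
    [0, 0, 0.062, -0.6, -0.11, 0.06, -1],
    [0, 0, 0.082, -0.8, -0.146, 0.08, -1],
    [0, 0, 0.103, -0.996, -0.183, 0.097, -1],
    [0, 0, 0.103, -0.996, -0.183, 0.097, -1],
    [0, 0, 0.103, -0.996, -0.183, 0.097, -1],
    [0, 0, 0.103, -0.996, -0.183, 0.097, -1],
    [0, 0, 0.103, -0.996, -0.183, 0.097, -1],
    [0, 0, 0.103, -0.996, -0.183, 0.097, -1],
  ],
)

```text
t: 2.47
eef_pos: [0.2967, 0.3932, 0.2233]
tool_rot: [180.0, -0.0, 122.6]
ft_force: [0.0, -0.0, 0.9]
width: 0.0006
finger_force: 0.0
```

Call:
jog_arm(
  moves=[
    [0, 0, 0.02, -0.2, 0.029, 0.02, -1],
    [0, 0, 0.041, -0.4, 0.057, 0.04, -1],
    [0, 0, 0.062, -0.6, 0.086, 0.06, -1],
    [0, 0, 0.082, -0.8, 0.114, 0.08, -1],
    [0, 0, 0.103, -1, 0.143, 0.097, -1],
    [0, 0, 0.103, -1, 0.143, 0.097, -1],
    [0, 0, 0.103, -1, 0.143, 0.097, -1],
    [0, 0, 0.103, -1, 0.143, 0.097, -1],
    [0, 0, 0.103, -1, 0.143, 0.097, -1],
    [0, 0, 0.103, -1, 0.143, 0.097, -1],
  ],
)

```text
t: 3.3
eef_pos: [0.3494, 0.3319, 0.2156]
tool_rot: [180.0, -0.0, 104.1]
ft_force: [0.4, 0.5, 0.2]
width: 0.0005
finger_force: 0.0
```

Call:
jog_arm(
  moves=[
    [0, 0, 0.02, -0.181, 0.09, 0.02, -1],
    [0, 0, 0.041, -0.362, 0.181, 0.04, -1],
    [0, 0, 0.062, -0.543, 0.272, 0.06, -1],
    [0, 0, 0.082, -0.724, 0.362, 0.08, -1],
    [0, 0, 0.103, -0.906, 0.453, 0.097, -1],
    [0, 0, 0.103, -0.906, 0.453, 0.097, -1],
    [0, 0, 0.103, -0.906, 0.453, 0.097, -1],
    [0, 0, 0.103, -0.906, 0.453, 0.097, -1],
    [0, 0, 0.103, -0.906, 0.453, 0.097, -1],
    [0, 0, 0.103, -0.906, 0.453, 0.097, -1],
  ],
)

```text
t: 4.13
eef_pos: [0.4021, 0.2704, 0.2079]
tool_rot: [180.0, -0.0, 85.6]
ft_force: [0.5, 0.6, 0.1]
width: 0.0008
finger_force: 0.0
```

Call:
jog_arm(
  moves=[
    [0, 0, 0.02, -0.143, 0.143, 0.02, -1],
    [0, 0, 0.041, -0.286, 0.287, 0.04, -1],
    [0, 0, 0.062, -0.429, 0.43, 0.06, -1],
    [0, 0, 0.082, -0.572, 0.574, 0.08, -1],
    [0, 0, 0.102, -0.715, 0.717, 0.097, -1],
    [0, 0, 0.102, -0.715, 0.717, 0.097, -1],
    [0, 0, 0.102, -0.715, 0.717, 0.097, -1],
    [0, 0, 0.102, -0.715, 0.717, 0.097, -1],
    [0, 0, 0.102, -0.715, 0.717, 0.097, -1],
    [0, 0, 0.102, -0.715, 0.717, 0.097, -1],
  ],
)

```text
t: 4.97
eef_pos: [0.4548, 0.2088, 0.2001]
tool_rot: [180.0, -0.0, 67.2]
ft_force: [-1.1, 0.4, -0.0]
width: 0.0004
finger_force: 0.0
```

Call:
jog_arm(
  moves=[
    [0, 0, 0, 0, 0, 0.2, -1],
    [0, 0, 0, 0, 0, 0.4, -1],
    [0, 0, 0, 0, 0, 0.6, -1],
    [0, 0, 0, 0, 0, 0.8, -1],
    [0, 0, 0, 0, 0, 1, -1],
    [0, 0, 0, 0, 0, 1, -1],
    [0, 0, 0, 0, 0, 1, -1],
    [0, 0, 0, 0, 0, 1, -1],
    [0, 0, 0, 0, 0, 1, -1],
    [0, 0, 0, 0, 0, 1, -1],
  ],
)

```text
t: 5.8
eef_pos: [0.4556, 0.2084, 0.1208]
tool_rot: [179.9, -0.1, 67.1]
ft_force: [0.0, -0.2, -0.6]
width: 0.0008
finger_force: 0.0
```

Call:
jog_arm(
  moves=[
    [0, 0, 0, 0, 0, 0.1, -1],
    [0, 0, 0, 0, 0, 0.2, -1],
    [0, 0, 0, 0, 0, 0.31, -1],
    [0, 0, 0, 0, 0, 0.31, -1],
    [0, 0, 0, 0, 0, 0.31, -1],
    [0, 0, 0, 0, 0, 0.31, -1],
    [0, 0, 0, 0, 0, 0.31, -1],
    [0, 0, 0, 0, 0, 0.31, -1],
    [0, 0, 0, 0, 0, 0.31, -1],
    [0, 0, 0, 0, 0, 0.31, -1],
  ],
)

```text
t: 6.63
eef_pos: [0.4553, 0.2082, 0.0953]
tool_rot: [180.0, -0.0, 67.1]
ft_force: [-0.7, 0.2, -0.6]
width: 0.0002
finger_force: 0.0
```

```bash
python3 - <<'E'
from h import *
import cv2
a=np.hstack([cv2.resize(robot.get_image("side")["img"][170:345,250:430],None,fx=2.2,fy=2.2),cv2.resize(robot.get_image("top")["img"][140:315,170:350],None,fx=2.2,fy=2.2)]); cv2.imwrite("pics/a.png",a[:,:,::-1])
c=(.4548,.2088,.0953,67.2)
for s in (-.01,0):pass
for th in (0,.06,.12,.18,.24,.30,.36,.42,.48): print(th,np.array(press("L",th,0)))
steps([press("L",0,.006)],c)
E
```

```text
0 [ 0.4834  0.1966  0.095  67.1   ]
0.06 [ 0.4885  0.1932  0.095  70.5377]
0.12 [ 0.4938  0.1901  0.095  73.9755]
0.18 [ 0.4992  0.1873  0.095  77.4132]
0.24 [ 0.5049  0.1848  0.095  80.851 ]
0.3 [ 0.5107  0.1827  0.095  84.2887]
0.36 [ 0.5166  0.181   0.095  87.7265]
0.42 [ 0.5225  0.1796  0.095  91.1642]
0.48 [ 0.5286  0.1785  0.095  94.602 ]
turn z 0.0006 shift [-0.0017  0.313   0.0037]
```

View pics/a.png

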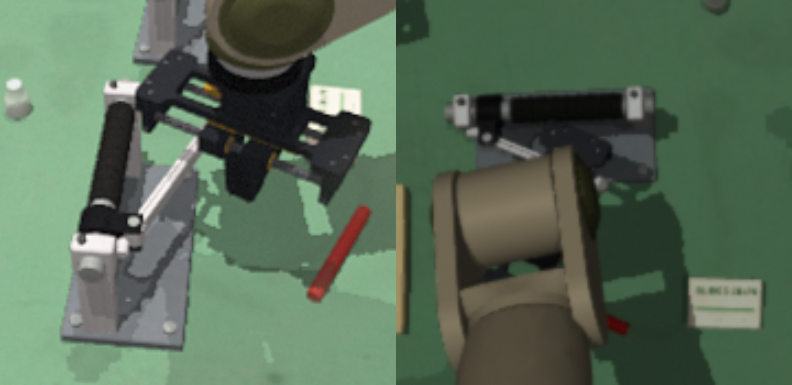

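Call:
jog_arm(
  moves=[
    [0, 0, 0, 0, 0.06, 0, -1],
    [0, 0, 0, 0, 0.12, 0, -1],
    [0, 0, 0, 0, 0.18, 0, -1],
    [0, 0, 0, 0, 0.24, 0, -1],
    [0, 0, 0, 0, 0.28, 0, -1],
    [0, 0, 0, 0, 0.31, 0, -1],
    [0, 0, 0, 0, 0.34, 0, -1],
    [0, 0, 0, 0, 0.36, 0, -1],
    [0, 0, 0, 0, 0.375, 0, -1],
    [0, 0, 0, 0, 0.375, 0, -1],
  ],
)

```text
t: 7.57
eef_pos: [0.483, 0.1964, 0.0951]
tool_rot: [180.0, 0.0, 67.1]
ft_force: [-0.6, 0.7, -0.1]
width: 0.0003
finger_force: 0.0
```

```bash
cat >> h.py <<'E'
def rows(s,cur,ths,gap=0,**k):
    R=Ro.from_euler("xyz",[180,0,cur[3]],degrees=True).as_matrix()
    for th in ths:
        w=press(s,th,gap,z=cur[2],**k); d=R.T@(np.array(w[:3])-np.array(cur[:3]))/.08
        print("%.3f turn %.3f shift %.3f %.3f"%(th,(cur[3]-w[3])/180,d[0],d[1]))
E
python3 - <<'E'
from h import *
rows("L",(.4833,.1966,.0951,67.1),np.arange(1,11)*.02)
E
```

```text
0.020 turn -0.006 shift -0.005 0.026
0.040 turn -0.013 shift -0.010 0.051
0.060 turn -0.019 shift -0.014 0.076
0.080 turn -0.025 shift -0.018 0.101
0.100 turn -0.032 shift -0.021 0.127
0.120 turn -0.038 shift -0.024 0.152
0.140 turn -0.045 shift -0.026 0.178
0.160 turn -0.051 shift -0.028 0.203
0.180 turn -0.057 shift -0.029 0.229
0.200 turn -0.064 shift -0.030 0.254
```

Call:
jog_arm(
  moves=[
    [0, 0, -0.006, -0.005, 0.026, 0, -1],
    [0, 0, -0.013, -0.01, 0.051, 0, -1],
    [0, 0, -0.019, -0.014, 0.076, 0, -1],
    [0, 0, -0.025, -0.018, 0.101, 0, -1],
    [0, 0, -0.032, -0.021, 0.127, 0, -1],
    [0, 0, -0.038, -0.024, 0.152, 0, -1],
    [0, 0, -0.045, -0.026, 0.178, 0, -1],
    [0, 0, -0.051, -0.028, 0.203, 0, -1],
    [0, 0, -0.051, -0.028, 0.203, 0, -1],
    [0, 0, -0.051, -0.028, 0.203, 0, -1],
  ],
)

```text
t: 8.4
eef_pos: [0.497, 0.188, 0.0951]
tool_rot: [-180.0, 0.0, 76.3]
ft_force: [-2.3, -0.7, -0.1]
width: 0.0007
finger_force: 1.1
```

```bash
python3 - <<'E'
from h import *
f=[]
import cv2
for i in range(6):
    im=robot.get_image("side")["img"]; s=robot.read_state(); f.append(s["ft_force"])
print(np.mean(f,0),np.std(f,0),s["eef_pos"],s["tool_rot"])
cv2.imwrite("pics/b.png",cv2.resize(im[170:345,250:430],None,fx=3,fy=3)[:,:,::-1])
R=(.4972,.1883,.0951,76.3)
w=press("L",.16,0);print(w)
rows("L",w,.16+np.arange(1,11)*.01)
E
```

```text
[-2.6967 -1.2885  0.2447] [0.4903 0.2696 0.4631] [0.4968 0.1881 0.0951] [-179.9882    0.0096   76.2741]
(np.float64(0.49740397001361336), np.float64(0.18819993437104454), 0.095, np.float64(76.26732472209315))
0.170 turn -0.003 shift -0.003 0.013
0.180 turn -0.006 shift -0.005 0.025
0.190 turn -0.010 shift -0.008 0.038
0.200 turn -0.013 shift -0.010 0.050
0.210 turn -0.016 shift -0.012 0.063
0.220 turn -0.019 shift -0.015 0.075
0.230 turn -0.022 shift -0.017 0.088
0.240 turn -0.025 shift -0.018 0.101
0.250 turn -0.029 shift -0.020 0.113
0.260 turn -0.032 shift -0.022 0.126
```

View pics/b.png

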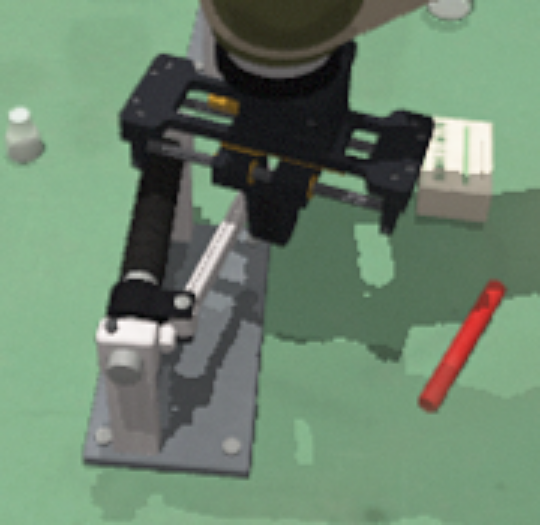

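Call:
jog_arm(
  moves=[
    [0, 0, -0.003, -0.003, 0.013, 0, -1],
    [0, 0, -0.006, -0.005, 0.025, 0, -1],
    [0, 0, -0.01, -0.008, 0.038, 0, -1],
    [0, 0, -0.013, -0.01, 0.05, 0, -1],
    [0, 0, -0.016, -0.012, 0.063, 0, -1],
    [0, 0, -0.019, -0.014, 0.075, 0, -1],
    [0, 0, -0.022, -0.016, 0.088, 0, -1],
    [0, 0, -0.025, -0.018, 0.101, 0, -1],
    [0, 0, -0.025, -0.018, 0.101, 0, -1],
    [0, 0, -0.025, -0.018, 0.101, 0, -1],
  ],
)

```text
t: 9.53
eef_pos: [0.5045, 0.1848, 0.0951]
tool_rot: [-180.0, 0.0, 80.8]
ft_force: [-3.2, -1.5, -0.3]
width: 0.0005
finger_force: 1.3
```

Call:
jog_arm(
  moves=[
    [0, 0, -0.002, -0.001, 0.006, 0, -1],
    [0, 0, -0.003, -0.003, 0.013, 0, -1],
    [0, 0, -0.005, -0.004, 0.019, 0, -1],
    [0, 0, -0.006, -0.005, 0.025, 0, -1],
    [0, 0, -0.006, -0.005, 0.025, 0, -1],
    [0, 0, -0.006, -0.005, 0.025, 0, -1],
    [0, 0, -0.006, -0.005, 0.025, 0, -1],
    [0, 0, -0.006, -0.005, 0.025, 0, -1],
    [0, 0, -0.006, -0.005, 0.025, 0, -1],
    [0, 0, -0.006, -0.005, 0.025, 0, -1],
  ],
)

```text
t: 10.37
eef_pos: [0.5064, 0.1841, 0.0952]
tool_rot: [180.0, -0.0, 81.9]
ft_force: [-2.5, -1.7, -0.2]
width: 0.0004
finger_force: 1.3
```

Call:
jog_arm(
  moves=[
    [0, 0, -0.002, -0.001, 0.006, 0, -1],
    [0, 0, -0.003, -0.003, 0.013, 0, -1],
    [0, 0, -0.005, -0.004, 0.019, 0, -1],
    [0, 0, -0.006, -0.005, 0.025, 0, -1],
    [0, 0, -0.008, -0.007, 0.032, 0, -1],
    [0, 0, -0.01, -0.008, 0.038, 0, -1],
    [0, 0, -0.01, -0.008, 0.038, 0, -1],
    [0, 0, -0.01, -0.008, 0.038, 0, -1],
    [0, 0, -0.01, -0.008, 0.038, 0, -1],
    [0, 0, -0.01, -0.008, 0.038, 0, -1],
  ],
)

```text
t: 11.2
eef_pos: [0.508, 0.1832, 0.095]
tool_rot: [-179.8, 0.0, 83.7]
ft_force: [-9.2, -0.9, 3.1]
width: 0.0003
finger_force: 4.7
```

```bash
python3 - <<'E'
from h import *
print(press("L",.29,0), robot.read_state()["ft_force"])
w=press("L",.29,0)
rows("L",w,.29+np.arange(1,18)*.01)
E
```

```text
(np.float64(0.5096891369610637), np.float64(0.183063750827664), 0.095, np.float64(83.71577605879386)) [-9.2256 -0.8836  3.1217]
0.300 turn -0.003 shift -0.003 0.013
0.310 turn -0.006 shift -0.005 0.025
0.320 turn -0.010 shift -0.008 0.038
0.330 turn -0.013 shift -0.010 0.050
0.340 turn -0.016 shift -0.012 0.063
0.350 turn -0.019 shift -0.015 0.075
0.360 turn -0.022 shift -0.017 0.088
0.370 turn -0.025 shift -0.018 0.101
0.380 turn -0.029 shift -0.020 0.113
0.390 turn -0.032 shift -0.022 0.126
0.400 turn -0.035 shift -0.023 0.139
0.410 turn -0.038 shift -0.025 0.152
0.420 turn -0.041 shift -0.026 0.164
0.430 turn -0.045 shift -0.027 0.177
0.440 turn -0.048 shift -0.028 0.190
0.450 turn -0.051 shift -0.029 0.203
0.460 turn -0.054 shift -0.030 0.216
```

```bash
python3 - <<'E'
from h import *
import cv2
im=robot.get_image("side")["img"]
def proj(c,P):
    f,cx,cy,V=CAM[c];V=np.array(V);f=200/np.tan(np.radians(f/2));q=V[:,:3]@P+V[:,3];return np.array([cx+f*q[0]/q[2],cy+f*q[1]/q[2]])
big=cv2.resize(im[180:300,270:390],None,fx=4.8,fy=4.8,interpolation=cv2.INTER_CUBIC)[:,:,::-1].copy()
P,a=STAND["L"]
for th,col in ((.24,(0,0,255)),(.48,(255,0,0)),(0,(0,255,255))):
    q=np.radians(a)+th
    for r in np.linspace(.0,.131,12):
        u=proj("side",np.array([*(P+r*np.array([np.cos(q),np.sin(q)])),.124])); cv2.circle(big,tuple(int(v) for v in (u-[270,180])*4.8),2,col,-1)
cv2.imwrite("pics/c.png",big)
E
```

```text
(no output)
```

View pics/c.png

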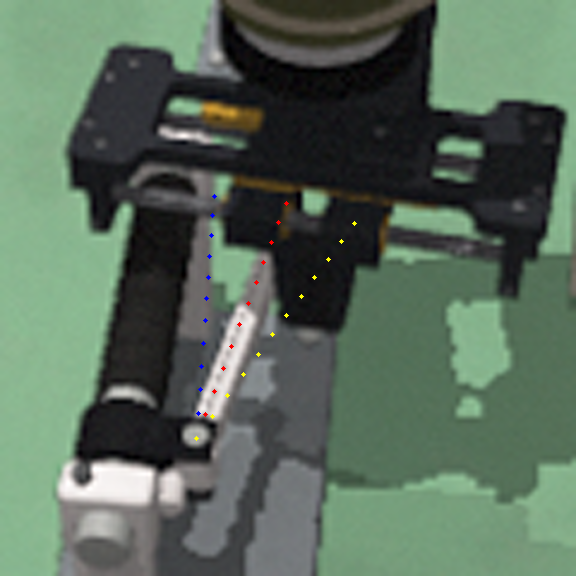

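Call:
jog_arm(
  moves=[
    [0, 0, 0, 0, 0.006, 0, -1],
    [0, 0, 0, 0, 0.012, 0, -1],
    [0, 0, 0, 0, 0.012, 0, -1],
    [0, 0, 0, 0, 0.012, 0, -1],
    [0, 0, 0, 0, 0.012, 0, -1],
    [0, 0, 0, 0, 0.012, 0, -1],
    [0, 0, 0, 0, 0.012, 0, -1],
    [0, 0, 0, 0, 0.012, 0, -1],
    [0, 0, 0, 0, 0.012, 0, -1],
    [0, 0, 0, 0, 0.012, 0, -1],
  ],
)

```text
t: 12.08
eef_pos: [0.5082, 0.1831, 0.095]
tool_rot: [-179.7, 0.0, 83.7]
ft_force: [-12.5, -0.4, 5.3]
width: 0.0003
finger_force: 6.3
```

```bash
python3 - <<'E'
from h import *
s=robot.read_state(); print(s["ft_force"],s["moment"],s["eef_pos"],s["tool_rot"])
# foot height
o,d=ray("side",291.9,226.9); a=np.radians(s["tool_rot"][2]); ty=np.array([np.sin(a),-np.cos(a),0])
k=(.0935-(o-s["eef_pos"])@ty)/(d@ty); print("foot",o+k*d)
w=np.array(press("L",.3,0)); w[:3]=s["eef_pos"]
# retreat along arc back to th=0, then 30 mm off
rows("L",press("L",.298,0),[.2,.1,0,-.05]); print(press("L",0,.03),press("R",0,.03))
E
```

```text
[-12.476   -0.3572   5.3451] [-0.2335  1.6615 -0.1203] [0.5082 0.1831 0.095 ] [-179.7354    0.0336   83.6853]
foot [0.5999 0.1613 0.1131]
0.200 turn 0.031 shift 0.034 -0.121
0.100 turn 0.063 shift 0.080 -0.240
0.000 turn 0.095 shift 0.138 -0.355
-0.050 turn 0.111 shift 0.171 -0.409
(np.float64(0.455725371193779), np.float64(0.20831046682578874), 0.095, np.float64(67.09999999999998)) (np.float64(0.43998138378436213), np.float64(-0.16481443478266494), 0.095, np.float64(64.60000000000001))
```

Call:
jog_arm(
  moves=[
    [0, 0, 0.016, 0.017, -0.06, 0, -1],
    [0, 0, 0.031, 0.034, -0.121, 0, -1],
    [0, 0, 0.047, 0.057, -0.18, 0, -1],
    [0, 0, 0.063, 0.08, -0.24, 0, -1],
    [0, 0, 0.079, 0.109, -0.297, 0, -1],
    [0, 0, 0.095, 0.138, -0.355, 0, -1],
    [0, 0, 0.095, 0.16, -0.45, 0, -1],
    [0, 0, 0.095, 0.19, -0.55, 0, -1],
    [0, 0, 0.095, 0.22, -0.65, 0, -1],
    [0, 0, 0.095, 0.24, -0.72, 0, -1],
  ],
)

```text
t: 12.92
eef_pos: [0.4543, 0.2088, 0.0952]
tool_rot: [180.0, -0.0, 66.6]
ft_force: [-0.2, 0.3, 0.7]
width: 0.0008
finger_force: 0.0
```

```bash
python3 - <<'E'
from h import *
s=robot.read_state(); print(s["eef_pos"],s["tool_rot"],s["ft_force"])
c=np.array([*s["eef_pos"],s["tool_rot"][2]]); t=np.array(press("R",0,.03)); t[2]=.095
steps([c+(t-c)*k/4 for k in range(1,5)],c)
E
```

```text
[0.4543 0.2088 0.0952] [179.9942  -0.0125  66.6317] [-0.2032  0.289   0.7106]
turn z 0.0028 shift [-1.0895  0.4222  0.0008]
turn z 0.0028 shift [-1.0857  0.4318  0.0008]
turn z 0.0028 shift [-1.0818  0.4414  0.0008]
turn z 0.0028 shift [-1.0779  0.451   0.0008]
```

Call:
jog_arm(
  moves=[
    [0, 0, 0, -0.145, 0.02, 0, -1],
    [0, 0, 0, -0.29, 0.05, 0, -1],
    [0, 0, 0, -0.435, 0.08, 0, -1],
    [0, 0, 0, -0.58, 0.12, 0, -1],
    [0, 0, 0, -0.725, 0.16, 0, -1],
    [0, 0, 0, -0.87, 0.2, 0, -1],
    [0, 0, 0, -0.87, 0.2, 0, -1],
    [0, 0, 0, -0.87, 0.2, 0, -1],
    [0, 0, 0, -0.87, 0.2, 0, -1],
    [0, 0, 0, -0.87, 0.2, 0, -1],
  ],
)

```text
t: 13.75
eef_pos: [0.4422, 0.1383, 0.0952]
tool_rot: [180.0, -0.0, 66.6]
ft_force: [0.1, 0.2, 0.3]
width: 0.0005
finger_force: 0.0
```

Call:
jog_arm(
  moves=[
    [0, 0, 0, -0.145, 0.058, 0, -1],
    [0, 0, 0, -0.29, 0.116, 0, -1],
    [0, 0, 0, -0.435, 0.174, 0, -1],
    [0, 0, 0, -0.58, 0.232, 0, -1],
    [0, 0, 0, -0.725, 0.29, 0, -1],
    [0, 0, 0, -0.87, 0.35, 0, -1],
    [0, 0, 0, -0.87, 0.35, 0, -1],
    [0, 0, 0, -0.87, 0.35, 0, -1],
    [0, 0, 0, -0.87, 0.35, 0, -1],
    [0, 0, 0, -0.87, 0.35, 0, -1],
  ],
)

```text
t: 14.58
eef_pos: [0.4401, 0.0639, 0.0951]
tool_rot: [-180.0, -0.0, 66.6]
ft_force: [-0.6, 0.1, 0.7]
width: 0.0003
finger_force: 0.0
```

Call:
jog_arm(
  moves=[
    [0, 0, 0, -0.145, 0.058, 0, -1],
    [0, 0, 0, -0.29, 0.116, 0, -1],
    [0, 0, 0, -0.435, 0.174, 0, -1],
    [0, 0, 0, -0.58, 0.232, 0, -1],
    [0, 0, 0, -0.725, 0.29, 0, -1],
    [0, 0, 0, -0.87, 0.35, 0, -1],
    [0, 0, 0, -0.87, 0.35, 0, -1],
    [0, 0, 0, -0.87, 0.35, 0, -1],
    [0, 0, 0, -0.87, 0.35, 0, -1],
    [0, 0, 0, -0.87, 0.35, 0, -1],
  ],
)

```text
t: 15.42
eef_pos: [0.438, -0.011, 0.0951]
tool_rot: [-180.0, -0.0, 66.6]
ft_force: [1.3, 0.5, -0.6]
width: 0.0006
finger_force: 0.0
```

Call:
jog_arm(
  moves=[
    [0, 0, 0, -0.145, 0.058, 0, -1],
    [0, 0, 0, -0.29, 0.116, 0, -1],
    [0, 0, 0, -0.435, 0.174, 0, -1],
    [0, 0, 0, -0.58, 0.232, 0, -1],
    [0, 0, 0, -0.725, 0.29, 0, -1],
    [0, 0, 0, -0.87, 0.35, 0, -1],
    [0, 0, 0, -0.87, 0.35, 0, -1],
    [0, 0, 0, -0.87, 0.35, 0, -1],
    [0, 0, 0, -0.87, 0.35, 0, -1],
    [0, 0, 0, -0.87, 0.35, 0, -1],
  ],
)

```text
t: 16.25
eef_pos: [0.436, -0.086, 0.0951]
tool_rot: [-180.0, -0.0, 66.6]
ft_force: [-0.4, -0.0, 0.2]
width: 0.0002
finger_force: 0.0
```

```bash
python3 - <<'E'
from h import *
s=robot.read_state(); print(s["eef_pos"],s["tool_rot"],s["ft_force"])
c=np.array([*s["eef_pos"],s["tool_rot"][2]]); t=np.array(press("R",0,.03)); t[2]=.095
u=np.array(press("R",0,.002))
steps([t,u],c)
rows("R",u,np.arange(0,18)*.02)
E
```

```text
[ 0.436  -0.086   0.0951] [-179.9862   -0.0063   66.6065] [-0.4292 -0.0031  0.2138]
turn z 0.0111 shift [-0.885   0.4366  0.0018]
turn z 0.0000 shift [0.   0.35 0.  ]
0.000 turn 0.000 shift 0.000 0.025
0.020 turn -0.006 shift -0.005 0.050
0.040 turn -0.013 shift -0.010 0.075
0.060 turn -0.019 shift -0.015 0.100
0.080 turn -0.025 shift -0.018 0.126
0.100 turn -0.032 shift -0.022 0.151
0.120 turn -0.038 shift -0.025 0.177
0.140 turn -0.045 shift -0.027 0.202
0.160 turn -0.051 shift -0.029 0.228
0.180 turn -0.057 shift -0.030 0.253
0.200 turn -0.064 shift -0.031 0.279
0.220 turn -0.070 shift -0.031 0.305
0.240 turn -0.076 shift -0.031 0.330
0.260 turn -0.083 shift -0.030 0.356
0.280 turn -0.089 shift -0.029 0.381
0.300 turn -0.095 shift -0.027 0.407
0.320 turn -0.102 shift -0.025 0.432
0.340 turn -0.108 shift -0.022 0.458
```

Call:
jog_arm(
  moves=[
    [0, 0, 0.002, -0.145, 0.07, 0, -1],
    [0, 0, 0.004, -0.29, 0.14, 0, -1],
    [0, 0, 0.006, -0.435, 0.21, 0, -1],
    [0, 0, 0.008, -0.58, 0.28, 0, -1],
    [0, 0, 0.01, -0.725, 0.35, 0, -1],
    [0, 0, 0.011, -0.885, 0.437, 0, -1],
    [0, 0, 0.011, -0.885, 0.437, 0, -1],
    [0, 0, 0.011, -0.885, 0.437, 0, -1],
    [0, 0, 0.011, -0.885, 0.437, 0, -1],
    [0, 0, 0.011, -0.885, 0.437, 0, -1],
  ],
)

```text
t: 17.08
eef_pos: [0.4399, -0.1652, 0.0951]
tool_rot: [-180.0, -0.0, 64.6]
ft_force: [0.4, 0.6, 0.1]
width: 0.0002
finger_force: 0.0
```

Call:
jog_arm(
  moves=[
    [0, 0, 0, 0, 0.06, 0, -1],
    [0, 0, 0, 0, 0.12, 0, -1],
    [0, 0, 0, 0, 0.18, 0, -1],
    [0, 0, 0, 0, 0.23, 0, -1],
    [0, 0, 0, 0, 0.27, 0, -1],
    [0, 0, 0, 0, 0.3, 0, -1],
    [0, 0, 0, 0, 0.33, 0, -1],
    [0, 0, 0, 0, 0.35, 0, -1],
    [0, 0, 0, 0, 0.35, 0, -1],
    [0, 0, 0, 0, 0.35, 0, -1],
  ],
)

```text
t: 17.92
eef_pos: [0.4652, -0.1777, 0.0951]
tool_rot: [-180.0, -0.0, 64.6]
ft_force: [0.5, -0.4, -0.3]
width: 0.0003
finger_force: 0.0
```

Call:
jog_arm(
  moves=[
    [0, 0, 0, 0, 0.025, 0, -1],
    [0, 0, -0.006, -0.005, 0.05, 0, -1],
    [0, 0, -0.013, -0.01, 0.075, 0, -1],
    [0, 0, -0.019, -0.015, 0.1, 0, -1],
    [0, 0, -0.025, -0.018, 0.126, 0, -1],
    [0, 0, -0.032, -0.022, 0.151, 0, -1],
    [0, 0, -0.038, -0.025, 0.177, 0, -1],
    [0, 0, -0.045, -0.027, 0.202, 0, -1],
    [0, 0, -0.051, -0.029, 0.228, 0, -1],
    [0, 0, -0.051, -0.029, 0.228, 0, -1],
  ],
)

```text
t: 18.75
eef_pos: [0.481, -0.1877, 0.0951]
tool_rot: [180.0, -0.0, 73.8]
ft_force: [-1.7, 1.7, 0.5]
width: 0.0004
finger_force: 1.0
```

Call:
jog_arm(
  moves=[
    [0, 0, -0.003, -0.003, 0.013, 0, -1],
    [0, 0, -0.006, -0.005, 0.025, 0, -1],
    [0, 0, -0.01, -0.008, 0.038, 0, -1],
    [0, 0, -0.013, -0.01, 0.05, 0, -1],
    [0, 0, -0.016, -0.012, 0.063, 0, -1],
    [0, 0, -0.019, -0.014, 0.075, 0, -1],
    [0, 0, -0.022, -0.016, 0.088, 0, -1],
    [0, 0, -0.025, -0.018, 0.101, 0, -1],
    [0, 0, -0.025, -0.018, 0.101, 0, -1],
    [0, 0, -0.025, -0.018, 0.101, 0, -1],
  ],
)

```text
t: 19.58
eef_pos: [0.4882, -0.1913, 0.0952]
tool_rot: [180.0, 0.0, 78.3]
ft_force: [-2.2, 0.9, 0.8]
width: 0.0006
finger_force: 1.2
```

Call:
jog_arm(
  moves=[
    [0, 0, -0.003, -0.003, 0.013, 0, -1],
    [0, 0, -0.006, -0.005, 0.025, 0, -1],
    [0, 0, -0.008, -0.007, 0.032, 0, -1],
    [0, 0, -0.01, -0.008, 0.038, 0, -1],
    [0, 0, -0.012, -0.009, 0.044, 0, -1],
    [0, 0, -0.013, -0.01, 0.05, 0, -1],
    [0, 0, -0.013, -0.01, 0.05, 0, -1],
    [0, 0, -0.013, -0.01, 0.05, 0, -1],
    [0, 0, -0.013, -0.01, 0.05, 0, -1],
    [0, 0, -0.013, -0.01, 0.05, 0, -1],
  ],
)

```text
t: 20.42
eef_pos: [0.4919, -0.1929, 0.0951]
tool_rot: [180.0, 0.0, 80.6]
ft_force: [-2.3, -0.7, 0.5]
width: 0.0001
finger_force: 1.3
```

Call:
jog_arm(
  moves=[
    [0, 0, -0.002, -0.001, 0.006, 0, -1],
    [0, 0, -0.003, -0.003, 0.013, 0, -1],
    [0, 0, -0.005, -0.004, 0.019, 0, -1],
    [0, 0, -0.006, -0.005, 0.025, 0, -1],
    [0, 0, -0.008, -0.007, 0.032, 0, -1],
    [0, 0, -0.01, -0.008, 0.038, 0, -1],
    [0, 0, -0.01, -0.008, 0.038, 0, -1],
    [0, 0, -0.01, -0.008, 0.038, 0, -1],
    [0, 0, -0.01, -0.008, 0.038, 0, -1],
    [0, 0, -0.01, -0.008, 0.038, 0, -1],
  ],
)

```text
t: 21.25
eef_pos: [0.4948, -0.1941, 0.0952]
tool_rot: [180.0, 0.0, 82.4]
ft_force: [-3.7, -0.2, 0.8]
width: 0.0005
finger_force: 1.4
```

```bash
python3 - <<'E'
from h import *
s=robot.read_state(); print(s["eef_pos"],s["tool_rot"],s["ft_force"])
print(press("R",.31,0));rows("R",press("R",.31,0),.31+np.arange(1,21)*.01)
E
```

```text
[ 0.4948 -0.1941  0.0952] [179.9958   0.0058  82.3909] [-3.6852 -0.2418  0.8412]
(np.float64(0.49470773553345393), np.float64(-0.19312200949909156), 0.095, np.float64(82.36169164905553))
0.320 turn -0.003 shift -0.003 0.013
0.330 turn -0.006 shift -0.005 0.025
0.340 turn -0.010 shift -0.008 0.038
0.350 turn -0.013 shift -0.010 0.050
0.360 turn -0.016 shift -0.012 0.063
0.370 turn -0.019 shift -0.015 0.075
0.380 turn -0.022 shift -0.017 0.088
0.390 turn -0.025 shift -0.018 0.101
0.400 turn -0.029 shift -0.020 0.113
0.410 turn -0.032 shift -0.022 0.126
0.420 turn -0.035 shift -0.023 0.139
0.430 turn -0.038 shift -0.025 0.152
0.440 turn -0.041 shift -0.026 0.164
0.450 turn -0.045 shift -0.027 0.177
0.460 turn -0.048 shift -0.028 0.190
0.470 turn -0.051 shift -0.029 0.203
0.480 turn -0.054 shift -0.030 0.216
0.490 turn -0.057 shift -0.030 0.228
0.500 turn -0.060 shift -0.031 0.241
0.510 turn -0.064 shift -0.031 0.254
```

Call:
jog_arm(
  moves=[
    [0, 0, -0.003, -0.003, 0.013, 0, -1],
    [0, 0, -0.006, -0.005, 0.025, 0, -1],
    [0, 0, -0.01, -0.008, 0.038, 0, -1],
    [0, 0, -0.013, -0.01, 0.05, 0, -1],
    [0, 0, -0.013, -0.01, 0.05, 0, -1],
    [0, 0, -0.013, -0.01, 0.05, 0, -1],
    [0, 0, -0.013, -0.01, 0.05, 0, -1],
    [0, 0, -0.013, -0.01, 0.05, 0, -1],
    [0, 0, -0.013, -0.01, 0.05, 0, -1],
    [0, 0, -0.013, -0.01, 0.05, 0, -1],
  ],
)

```text
t: 22.08
eef_pos: [0.4986, -0.1954, 0.0952]
tool_rot: [180.0, 0.0, 84.7]
ft_force: [-4.1, -1.3, 0.5]
width: 0.0007
finger_force: 1.6
```

Call:
jog_arm(
  moves=[
    [0, 0, -0.003, -0.003, 0.013, 0, -1],
    [0, 0, -0.006, -0.005, 0.025, 0, -1],
    [0, 0, -0.01, -0.008, 0.038, 0, -1],
    [0, 0, -0.013, -0.01, 0.05, 0, -1],
    [0, 0, -0.016, -0.012, 0.063, 0, -1],
    [0, 0, -0.019, -0.014, 0.075, 0, -1],
    [0, 0, -0.022, -0.016, 0.088, 0, -1],
    [0, 0, -0.025, -0.018, 0.101, 0, -1],
    [0, 0, -0.025, -0.018, 0.101, 0, -1],
    [0, 0, -0.025, -0.018, 0.101, 0, -1],
  ],
)

```text
t: 22.92
eef_pos: [0.5066, -0.1976, 0.0952]
tool_rot: [180.0, 0.0, 89.2]
ft_force: [-3.6, -2.3, -0.1]
width: 0.0006
finger_force: 1.8
```

Call:
jog_arm(
  moves=[
    [0, 0, -0.002, -0.001, 0.006, 0, -1],
    [0, 0, -0.003, -0.003, 0.013, 0, -1],
    [0, 0, -0.005, -0.004, 0.019, 0, -1],
    [0, 0, -0.006, -0.005, 0.025, 0, -1],
    [0, 0, -0.008, -0.006, 0.032, 0, -1],
    [0, 0, -0.01, -0.008, 0.038, 0, -1],
    [0, 0, -0.012, -0.009, 0.044, 0, -1],
    [0, 0, -0.013, -0.01, 0.05, 0, -1],
    [0, 0, -0.013, -0.01, 0.05, 0, -1],
    [0, 0, -0.013, -0.01, 0.05, 0, -1],
  ],
)

```text
t: 23.75
eef_pos: [0.5106, -0.1984, 0.0951]
tool_rot: [180.0, 0.0, 91.6]
ft_force: [-3.9, -3.8, 0.1]
width: 0.0006
finger_force: 1.9
```

Call:
jog_arm(
  moves=[
    [0, 0, -0.002, -0.001, 0.006, 0, -1],
    [0, 0, -0.003, -0.003, 0.013, 0, -1],
    [0, 0, -0.005, -0.004, 0.019, 0, -1],
    [0, 0, -0.006, -0.005, 0.025, 0, -1],
    [0, 0, -0.006, -0.005, 0.025, 0, -1],
    [0, 0, -0.006, -0.005, 0.025, 0, -1],
    [0, 0, -0.006, -0.005, 0.025, 0, -1],
    [0, 0, -0.006, -0.005, 0.025, 0, -1],
    [0, 0, -0.006, -0.005, 0.025, 0, -1],
    [0, 0, -0.006, -0.005, 0.025, 0, -1],
  ],
)

```text
t: 24.58
eef_pos: [0.5126, -0.1987, 0.0952]
tool_rot: [180.0, 0.0, 92.7]
ft_force: [-4.8, -4.7, 0.7]
width: 0.0004
finger_force: 2.0
```

Call:
jog_arm(
  moves=[
    [0, 0, -0.002, -0.008, 0.006, 0, -1],
    [0, 0, -0.003, -0.014, 0.013, 0, -1],
    [0, 0, -0.005, -0.018, 0.019, 0, -1],
    [0, 0, -0.006, -0.02, 0.025, 0, -1],
    [0, 0, -0.006, -0.02, 0.025, 0, -1],
    [0, 0, -0.006, -0.02, 0.025, 0, -1],
    [0, 0, -0.006, -0.02, 0.025, 0, -1],
    [0, 0, -0.006, -0.02, 0.025, 0, -1],
    [0, 0, -0.006, -0.02, 0.025, 0, -1],
    [0, 0, -0.006, -0.02, 0.025, 0, -1],
  ],
)

```text
t: 25.42
eef_pos: [0.5145, -0.2001, 0.0951]
tool_rot: [-180.0, -0.0, 93.7]
ft_force: [-4.2, 3.3, 0.4]
width: 0.0003
finger_force: 1.9
```

Call:
jog_arm(
  moves=[
    [0, 0, -0.001, 0.002, 0.006, 0, -1],
    [0, 0, -0.003, 0.004, 0.013, 0, -1],
    [0, 0, -0.004, 0.004, 0.019, 0, -1],
    [0, 0, -0.004, 0.004, 0.025, 0, -1],
    [0, 0, -0.004, 0.004, 0.025, 0, -1],
    [0, 0, -0.004, 0.004, 0.025, 0, -1],
    [0, 0, -0.004, 0.004, 0.025, 0, -1],
    [0, 0, -0.004, 0.004, 0.025, 0, -1],
    [0, 0, -0.004, 0.004, 0.025, 0, -1],
    [0, 0, -0.004, 0.004, 0.025, 0, -1],
  ],
)

```text
t: 26.25
eef_pos: [0.5156, -0.2001, 0.095]
tool_rot: [-179.9, 0.0, 94.5]
ft_force: [-9.7, -0.2, 1.7]
width: 0.0006
finger_force: 5.0
```

Call:
jog_arm(
  moves=[
    [0, 0, 0, 0, 0.005, 0, -1],
    [0, 0, 0, 0, 0.01, 0, -1],
    [0, 0, 0, 0, 0.01, 0, -1],
    [0, 0, 0, 0, 0.01, 0, -1],
    [0, 0, 0, 0, 0.01, 0, -1],
    [0, 0, 0, 0, 0.01, 0, -1],
    [0, 0, 0, 0, 0.01, 0, -1],
    [0, 0, 0, 0, 0.01, 0, -1],
    [0, 0, 0, 0, 0.01, 0, -1],
    [0, 0, 0, 0, 0.01, 0, -1],
  ],
)

```text
t: 27.08
eef_pos: [0.5158, -0.2001, 0.095]
tool_rot: [-179.8, -0.0, 94.5]
ft_force: [-13.2, -0.5, 2.7]
width: 0.0005
finger_force: 6.6
```

```bash
python3 - <<'E'
from h import *
import cv2
s=robot.read_state(); print(s["eef_pos"],s["ft_force"],s["t"])
a=robot.get_image("side")["img"]; b=robot.get_image("top")["img"]
a=cv2.resize(a[100:345,230:440],(430,500),interpolation=cv2.INTER_CUBIC); b=cv2.resize(b[120:310,170:470],(370,234),interpolation=cv2.INTER_CUBIC)
z=cv2.resize(robot.get_image("side")["img"][110:200,290:390],(370,266),interpolation=cv2.INTER_CUBIC)
cv2.imwrite("pics/d.png",np.hstack([a,np.vstack([b,z])])[:,:,::-1])
E
```

```text
[ 0.5158 -0.2001  0.095 ] [-13.2095  -0.5104   2.7433] 27.0833
```

View pics/d.png

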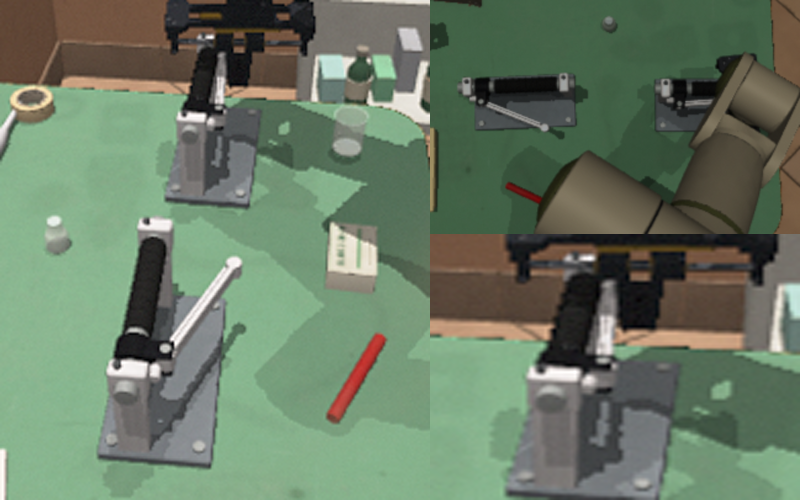

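The picture shows the left lever let out again, with its tip at about (235,263). The right lever is pressed almost against its grip by the fingers, at about (605,310) in the inset. The carton, vial, marker and beaker are where they were, and the force is steady at 13 N on the stop.

```bash
python3 -c "
from station import robot
print(robot.hand_in())"
```

```text
the job is handed in; nothing more can be done
None
```

I handed the job in with the right lever, the slack one, held fully in against its stop at about 13 N; the left lever stopped well short of its bar and is let out again.

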